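# Latch the bone-model clamp

## Task

The bone model lies in the yellow bench clamp but the clamp's draw latch is still open. Take the latch loop by its orange knob, hook its bar under the lip of the steel keeper on the sliding jaw and draw it back by feel until it pulls firmly on the keeper (about 10 N) while the lever is still up, then push the green lever over and press it gently down past centre until it lies flat and stays there with the jaw drawn tight. Do not force the latch, and leave the other things on the table where they are.

Things in the scene. Friction and masses are not known exactly. Their poses are not given: they have to be found in the camera images.
- pivot (a point): Centre of the lever's hinge axis on the clamp, 84 mm above the table; it does not move in an episode. z is up, y points level from the keeper towards the lever block (the clamp's long direction), x runs along the hinge axis and the bone. All other offsets are in this frame. The clamp's place and yaw vary by several cm and 0.4 rad.
- clamp: Yellow bench clamp, fixed. Base plate 270 x 100 mm (y, x), 18 mm thick. Origin on the table, 45 mm from the pivot towards -y, axes as pivot; the plate reaches 130 mm to -y and 140 mm to +y of the origin.
- block: Fixed yellow lever block of the clamp, 74 mm wide in x, from 19 mm (-y) to 86 mm (+y) of the pivot, its steel top 14 mm below the pivot. Two steel cheeks at x = +-28 mm flank the pivot: 26 mm long in y, rising 8 mm above it. Origin and axes as clamp.
- bone: Bone model held in the clamp, fixed: a shaft 28 mm thick and 310 mm long along x, 45 mm from the pivot towards -y, knobbly ends up to 70 mm wide; no part is higher than 17 mm below the pivot. Origin and axes as clamp.
- keeper_seat (a point): Nominal place of the loop bar's centre when hooked: 91 mm from the pivot towards -y, 11 mm below it; axes as pivot; rides on the jaw. An adjusting screw has set the real keeper up to 2 mm from this in +y or -y, different each time and not measured: find it by feel. Mouth 12 mm high (5 mm below to 7 mm above this point), open to -y.
- keeper: Steel hook on the jaw, 22 mm wide in x. From the seat point: post's rear face 3 mm to +y, post 12 mm thick, top 15 mm up; its lip, 6 mm thick, 7 mm up, ends 3 mm to -y, so the bar's centre must pass down over 6 mm to -y, then go to +y (all +-2 mm in y, see keeper_seat). Steel floor 5 mm down, ends 16 mm to -y; beyond is only the base plate, 50 mm lower.
- loop_bar (a point): Centre of the loop's cross-bar, a steel rod 6 mm thick and 48 mm long in x. Two 4.4 mm side rods at x = +-22.5 mm lead to a pin in the lever, 109 mm away. At the start the loop stands raised 15 to 45 degrees over the keeper; it keeps the angle to the lever at which it is left (stiff hinge, about 0.3 N at the bar). Loop frame: axes as pivot when the bar is 5 mm lower than the pin.
- tab (a point): Centre of the orange roller knob (a cylinder along x, 18 mm long, 16 mm across) on the outer side of the bar: 26 mm beyond the bar (-y) and 14 mm above it in the loop's own frame, on a 7 mm stem and a 14 mm wide, 6 mm thick neck. Grip it by its flat ends (across x) from above; it spins freely on the loop, so the loop swivels while it is held.
- loop: The latch loop (bar, side rods, knob); origin at its pin in the lever, axes as loop_bar.
- handle_pad (a point): Point on the pressing face of the green lever (the face towards the keeper when the lever is up, the top when flat), 75 mm from the pivot axis along the lever and 9 mm off its line. When flat it is 75 mm from the pivot to +y and 9 mm above it.
- handle: The green lever: a plate 30 mm wide (34 mm at the tip), 8 to 10 mm thick, reaching 92 mm from the pivot axis. Origin on the pivot; y along the lever, z out of its pressing face.
- lever (a joint): Lever angle, rad: 0 flat to +y (hard stop), 1.57 upright, up to 2.3 leaning over the keeper; starts 1.75 to 1.95, stays where left (friction 0.05 N m). The loop's pin is on it, 24 mm from the pivot and 12 deg below its line: closing draws the loop to +y. Hooked, it resists from about 1.1 rad, up to 3 to 10 N at the tip near 0.8, nothing at about 0.35 (centre); then it snaps flat by itself.
- jaw (a joint): Travel of the sliding jaw, m, towards +y; 0 at the start, pushed back by its rubber pad at 16 N per mm. 2 to 7 mm when latched, about 1 mm more at centre.
- cup_a: Brown paper cup, 76 mm across, 88 mm tall, empty; bystander. Origin under its base.
- cup_b: A second brown paper cup like the first; bystander.
- bottle: Clear bottle with blue cap, 64 mm across, 210 mm tall; bystander. Origin under its base.
- mallet: Hammer, 260 mm long, lying on the table; bystander.
- driver: Green-handled screwdriver, 170 mm long, lying near the clamp; bystander.
- implant: White implant piece, 36 x 46 x 20 mm, lying near the clamp; bystander.
- plug: Green plastic plug, 60 mm long and 22 mm thick, lying near the clamp; bystander.

How it is judged (in metres and radians):
On the way, in this order (a step that is already met when the one before it is completed fails the run):
1. the loop's bar is hooked under the keeper's lip and, by the fingers on the loop, drawn back snug, pulling the jaw by at least 0.2 mm (3 N), with the lever still up (y of loop_bar in the frame of keeper_seat between -0.0033 and 0.005 m and z of loop_bar in the frame of keeper_seat between -0.006 and 0.0065 m and value of joint lever above 0.45 rad and value of joint jaw above 0.0002 m and contact force between the fingers and loop above 0.5 N), for 0.2 s.
2. the lever is pressed past centre with the bar still hooked, drawing the jaw in (y of loop_bar in the frame of keeper_seat between -0.0033 and 0.005 m and z of loop_bar in the frame of keeper_seat between -0.006 and 0.0065 m and value of joint lever below 0.2 rad and value of joint jaw above 0.0015 m), for 0.2 s.
At the end, for the whole second after the job is handed in: The loop's bar sits behind the keeper's post and under its lip (bar centre within 3.3 mm of the nominal seat towards -y and 5 mm towards +y, 6 mm below to 6.5 mm above it), the lever lies flat within 0.08 rad and at rest, and the jaw is drawn in by more than 1.5 mm (y of loop_bar in the frame of keeper_seat between -0.0033 and 0.005 m and z of loop_bar in the frame of keeper_seat between -0.006 and 0.0065 m and value of joint lever below 0.08 rad and value of joint jaw above 0.0015 m and velocity of joint lever between -0.05 and 0.05 rad/s); the robot touches nothing.
It fails at once if the loop is forced against the keeper or jaw with more than 22 N while the fingers are on it (contact force between loop and keeper above 22 N and contact force between the fingers and loop above 0.5 N).
It fails at once if the lever is pressed with more than 30 N (contact force between the arm and handle above 30 N).
It fails at once if the robot pushes on the lever block, keeper or bone with more than 30 N (contact force between the arm and block above 30 N or contact force between the arm and bone above 30 N or contact force between the arm and keeper above 30 N).
It fails at once if a bystander is moved more than 30 mm (distance of any of cup_a, cup_b, bottle, mallet, driver, implant, plug from where it was at the start of the episode above 0.03 m).
It also fails if it takes over 54 s, if anything falls off the work surface, if the arm or the gripper's body presses on something with over 40 N, if the wrist force passes 120 N, or if a joint passes its speed limit or range.

## Robot

A 7-joint arm with a two-finger parallel gripper is mounted at the origin on the work surface. World frame = base frame: x ahead of the robot, y to its left, z up, the work surface at z = 0. Lengths are in m, angles in degrees, forces in N, time in s.
With the tool pointing down it reaches from about 0.425 to 0.875 m from the base axis. Payload 4.7 kg.
Tool frame: the origin (TCP) lies at the centre of the arm's flange, where the gripper is bolted on; the fingertips stand 182 mm ahead of it and the grasp point (between the pads) lies 164 mm ahead of it; z points along the fingers, x is the direction in which the jaws open and shut, and the axes are right-handed (so a half turn about z gives the same grasp; the last joint's range is limited). The gripper opens to 87 mm and grips with 3 to 60 N. Pads are 19 mm wide; open, the fingers measure 117 mm over their backs; the gripper's body (75 mm by 190 mm) begins 51 mm behind the grasp point.
Start: joints at [-68.807, 18.392, -4.016, 83.108, 1.295, 78.541, -3.26], TCP at [0.226, 0.609, 0.405] pointing down, gripper open.
Joint ranges: [-163.93, 163.93], [-17.29, 119.83], [-79.2, 71.16], [3.27, 140.29], [-89.18, 269.18], [5.43, 117.66], [-154.24, 154.24]. Speed limits (degrees/s): [147.25, 147.25, 180, 180, 180, 180, 180].

## Interface

Orientations are given as [roll, pitch, yaw] about the fixed x, y, z axes, in that order (R = Rz(yaw) Ry(pitch) Rx(roll)).
In Python, from cell import env gives the robot as it stands. The module is installed in compiled form; this text tells all that it offers.
- The arm moves only by the tool carry_out, never from a script. Its argument "increments" is a list of rows, each a list of 5 numbers: the shift along the world's x, y, z in m, then the turn about the world's z in degrees, then the gripper's target within -1 to 1 (shut at 1, half-way at 0, fully open at -1). In form: [[dx, dy, dz, spin, jaw], ...]. A call has 1 to 20 rows; each row is the pose to reach, as a shift and turn from the pose commanded when the call began; what a row does not reach only later rows make up. A row lasts 1/10 s, in which the tool goes at most 50 mm and 8.59 degrees, less where a joint would pass 70% of its speed; a pose out of reach is approached as far as the arm can. A call with a gripper value outside its range is refused whole. The fingers move at their own pace and stop on an object; "grip_force" is the grip in N (left out, the last holds). Time passes only in rows, so rows that repeat a pose let the fingers close. It gives the time, the measured TCP pose, the force and the opening at its end, in the units of the state.
- env.get_obs(): the state, without advancing time (a new reading comes with each control period).
- env.read_camera(name): name is "side" or "top" or "wrist"; returns (picture, depth): 480x640x3 uint8, red, green, blue; 480x640 float32, m along the optical axis (not along the pixel's ray), 0 where there is no reading.
- env.get_calibration(name): a dict with "K" (3x3 intrinsics, pixels), "camera_from_world" (4x4, takes a point from world to camera coordinates); the wrist camera has in their place "T_tool_cam" (4x4, takes a point from camera to tool coordinates, whose origin is the TCP and whose axes are the tool frame's). Camera axes: x right, y down, z forward; pixel columns grow to the right and rows downward; lengths in m; the calibration is good to about 2 mm. A picture is of the moment at which its call begins: read the wrist's pose just before it. get_calibration takes no time and is no camera call.
- env.sign_off(): hands the job in, once; it reports no verdict.
The state is a dict: "time_s": time; "qpos": joint angles; "joint_velocities": joint speeds; "effort": joint torques, N m; "tool_pos": TCP position; "tool_rot": TCP orientation; "force": force on the tool from outside, world axes, zero at the start; "wrist_torque": the same for the moment, N m; "grip_width": finger opening in m.
Only numpy, scipy, OpenCV 4.12 (cv2) and the standard library are available. Lean on these libraries where they do the work, as an engineer would, in place of code of your own. Each camera call takes 0.05 s, during which the arm holds its last target.

## Working session

There is one attempt and no reset: what is moved stays moved. The work goes in short steps, Python scripts to look and compute and a tool call to move; the robot and the scene stay as the last step left them, time stands still between calls to the robot, and variables do not carry over. Pictures are saved under pics/ and viewed, and the job is handed in when it is done.

Besides the shell and the picture viewer there is one more tool, called after "Request:" by a JSON object that holds its "op" and its "data". carry_out: Moves the arm, as the interface text tells. Its arguments: {"type":"object","properties":{"increments":{"type":"array"},"grip_force":{"type":"number"}},"required":["increments"]}

```bash
mkdir -p pics; cat > h.py <<'E'
import numpy as np,cv2
from cell import env
def shot(n,f):
    o=env.get_obs(); p,d=env.read_camera(n); cv2.imwrite('pics/'+f+'.png',p[:,:,::-1]); np.savez('pics/'+f,p=p,d=d,tp=o['tool_pos'],tr=o['tool_rot']); return p,d,o
def c2w(n,o=None):
    c=env.get_calibration(n)
    if n!='wrist': return c['K'],np.linalg.inv(c['camera_from_world'])
    from scipy.spatial.transform import Rotation as R
    T=np.eye(4);T[:3,:3]=R.from_euler('xyz',o['tool_rot'],degrees=True).as_matrix();T[:3,3]=o['tool_pos']
    return c['K'],T@c['T_tool_cam']
def cloud(d,K,T):
    v,u=np.mgrid[:480,:640]
    P=np.stack([(u-K[0,2])/K[0,0]*d,(v-K[1,2])/K[1,1]*d,d,np.ones_like(d)],-1)
    return (P@T.T)[...,:3]
E
python3 - <<'E'
from h import *
print(env.get_obs())
for n in ['side','top','wrist']:
    p,d,o=shot(n,n+'0'); print(n,env.get_calibration(n))
E
```

```text
{'time_s': 0.0, 'qpos': array([-68.80821729,  18.44154167,  -4.01461184,  83.1752908 ,
         1.29632549,  78.54057228,  -3.25926884]), 'joint_velocities': array([ 0.00460563, -0.01259839,  0.07280815,  0.06588072, -0.0159373 ,
        0.04012802, -0.02764286]), 'effort': array([ 1.11337145e-04, -4.91291070e+01, -4.03765664e-01, -3.12535071e+01,
       -6.38781628e-02,  4.37754253e-02,  1.75299974e-04]), 'tool_pos': array([0.22637427, 0.60909286, 0.40362951]), 'tool_rot': array([1.79992678e+02, 1.12091022e-01, 6.96180916e+01]), 'force': array([-0.08158114,  1.0152942 , -0.40085211]), 'wrist_torque': array([ 0.08898889, -0.00946629, -0.01553721]), 'grip_width': 0.08717322077690158}
side {'K': array([[473.15416236,   0.        , 322.43199613],
       [  0.        , 473.15416236, 240.22674992],
       [  0.        ,   0.        ,   1.        ]]), 'camera_from_world': array([[ 0.64760901, -0.76174982, -0.01843337, -0.35167073],
       [-0.5644318 , -0.46332489, -0.6831887 ,  0.35642117],
       [ 0.51187823,  0.45284353, -0.73000919,  0.76910165],
       [ 0.        ,  0.        ,  0. 
[... 375 characters left out ...]
-01],
       [ 6.84376420e-02, -7.42086555e-03, -9.97627796e-01,
         1.30559240e+00],
       [ 0.00000000e+00,  0.00000000e+00,  0.00000000e+00,
         1.00000000e+00]])}
wrist {'K': array([[372.67047514,   0.        , 328.24622781],
       [  0.        , 372.67047514, 239.44988374],
       [  0.        ,   0.        ,   1.        ]]), 'T_tool_cam': array([[ 9.99999691e-01, -4.95628227e-04,  6.11017447e-04,
         1.41025875e-04],
       [ 3.07869290e-04,  9.61208337e-01,  2.75823202e-01,
        -7.61833074e-02],
       [-7.24020828e-04, -2.75822929e-01,  9.61208192e-01,
         2.11483129e-02],
       [ 0.00000000e+00,  0.00000000e+00,  0.00000000e+00,
         1.00000000e+00]])}
```

View pics/top0.png

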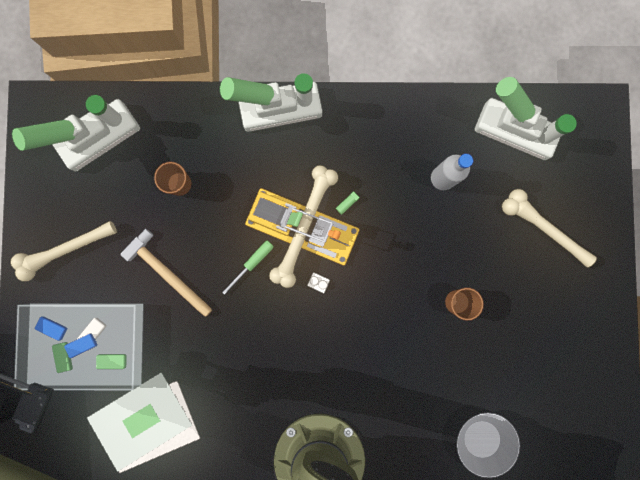

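View pics/side0.png

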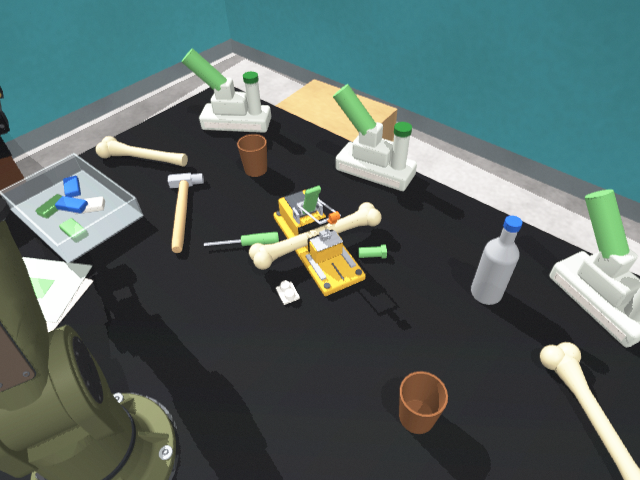

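View pics/wrist0.png

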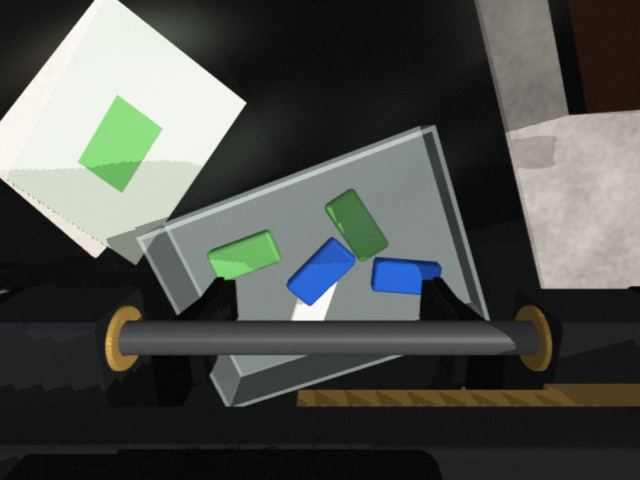

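```bash
python3 - <<'E'
from h import *
for n in ['top','side']:
    z=np.load(f'pics/{n}0.npz');K,T=c2w(n);W=cloud(z['d'],K,T);p=z['p'].astype(int)
    hsv=cv2.cvtColor(z['p'],cv2.COLOR_RGB2HSV).astype(int)
    reg=(np.hypot(W[...,0]-.56,W[...,1]-.03)<.25)&(z['d']>0)
    yel=reg&(hsv[...,0]>18)&(hsv[...,0]<30)&(hsv[...,1]>150)&(hsv[...,2]>80)
    ora=reg&(hsv[...,0]>4)&(hsv[...,0]<16)&(hsv[...,1]>150)&(hsv[...,2]>120)&(W[...,2]>.04)
    gre=reg&(hsv[...,0]>45)&(hsv[...,0]<75)&(hsv[...,1]>70)&(W[...,2]>.06)
    m=yel&(W[...,2]>.01)&(W[...,2]<.03)
    pts=W[m][:,:2]; r=cv2.minAreaRect((pts*1000).astype(np.float32)); print(n,'plate',len(pts),np.median(W[m][:,2]),r)
    for nm,mm in [('ora',ora),('gre',gre)]:
        q=W[mm]; print(nm,len(q),q.mean(0) if len(q) else '',q.min(0),q.max(0), np.argwhere(mm).mean(0))
    f=z['p'][120:300,200:420] if n=='top' else z['p'][160:320,200:420]
    cv2.imwrite(f'pics/{n}crop.png',cv2.resize(f[:,:,::-1],None,fx=3.6,fy=3.3,interpolation=2))
E
```

```text
top plate 1183 0.017101911372120027 ((574.6087646484375, 45.29499053955078), (270.14654541015625, 100.16658020019531), 67.65611267089844)
ora 73 [ 0.54299456 -0.02985689  0.16621822] [ 0.53167692 -0.04216339  0.14646021] [ 0.55146833 -0.01850978  0.17747283] [234.05479452 334.32876712]
gre 142 [0.57886862 0.05866737 0.15116145] [0.56095365 0.04167409 0.10848044] [0.59602484 0.07769576 0.17374619] [218.57042254 294.6056338 ]
side plate 1330 0.01656673415257398 ((569.5838623046875, 40.53351593017578), (269.43450927734375, 100.28445434570312), 68.07715606689453)
ora 80 [ 0.53542298 -0.03746404  0.1658385 ] [ 0.52661049 -0.04601757  0.1439158 ] [ 0.5452922  -0.02167425  0.17545629] [218.4    333.1875]
gre 293 [0.57477181 0.0550099  0.13685371] [0.55726311 0.03722987 0.08296311] [0.5941265  0.0777117  0.17079173] [198.43003413 311.02389078]
```

```bash
ls pics
```

```text
side0.npz
side0.png
sidecrop.png
top0.npz
top0.png
topcrop.png
wrist0.npz
wrist0.png
```

Request:
{"op": "carry_out", "data": {"increments": [[0.02,-0.03,0.02,-4,-1],[0.05,-0.07,0.03,-11,-1],[0.08,-0.12,0.04,-18,-1],[0.1,-0.16,0.045,-25,-1],[0.12,-0.2,0.045,-32,-1],[0.14,-0.24,0.045,-39,-1],[0.165,-0.28,0.045,-46,-1],[0.19,-0.32,0.045,-53,-1],[0.21,-0.36,0.045,-60,-1],[0.235,-0.4,0.045,-67,-1],[0.255,-0.44,0.045,-74,-1],[0.28,-0.48,0.045,-81,-1],[0.3,-0.52,0.045,-88,-1],[0.315,-0.55,0.045,-91.7,-1],[0.33,-0.58,0.045,-91.7,-1],[0.334,-0.589,0.045,-91.7,-1],[0.334,-0.589,0.045,-91.7,-1],[0.334,-0.589,0.045,-91.7,-1]]}}

```text
time_s: 1.95
tool_pos: [0.5601, 0.0218, 0.4495]
tool_rot: [-180.0, 0.1, -22.0]
force: [-0.1, 0.3, -0.6]
grip_width: 0.0871
```

```bash
python3 - <<'E'
from h import *
p,d,o=shot('wrist','wrist1'); print(o['time_s'],o['qpos'],o['tool_pos'],o['tool_rot'],o['force'])
E
```

```text
1.95 [-32.56722965   6.51514401  30.28128313  93.23048307  -3.37371807
  81.20219505 -23.91821963] [0.56012177 0.02179779 0.44947168] [-1.79971470e+02  6.78199137e-02 -2.19903392e+01] [-0.09199981  0.29774882 -0.62744357]
```

View pics/wrist1.png

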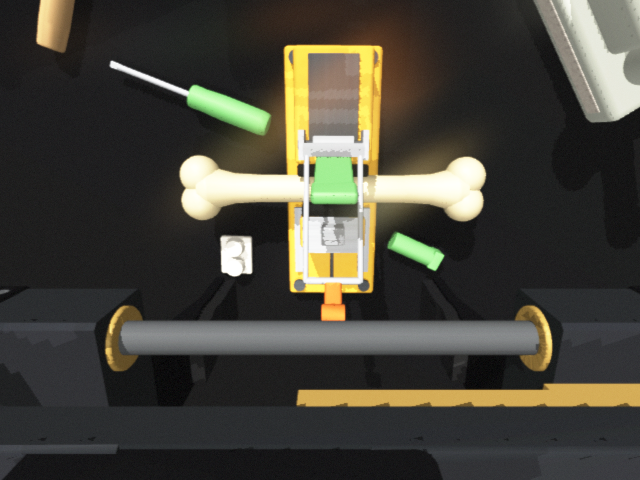

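```bash
cat >> h.py <<'E'
def measure(f,n='wrist',ang=None):
    z=np.load(f'pics/{f}.npz');o=dict(tool_pos=z['tp'],tool_rot=z['tr']);K,T=c2w(n,o);W=cloud(z['d'],K,T)
    hsv=cv2.cvtColor(z['p'],cv2.COLOR_RGB2HSV).astype(int)
    reg=(np.hypot(W[...,0]-.565,W[...,1]-.03)<.2)&(z['d']>0.1)
    yel=reg&(hsv[...,0]>18)&(hsv[...,0]<30)&(hsv[...,1]>150)&(hsv[...,2]>80)
    ora=reg&(hsv[...,0]>4)&(hsv[...,0]<16)&(hsv[...,1]>150)&(hsv[...,2]>120)&(W[...,2]>.04)
    gre=reg&(hsv[...,0]>45)&(hsv[...,0]<75)&(hsv[...,1]>70)&(W[...,2]>.06)
    return W,z,yel,ora,gre,hsv
E
python3 - <<'E'
from h import *
W,z,yel,ora,gre,hsv=measure('wrist1')
m=yel&(W[...,2]>.01)&(W[...,2]<.025)
r=cv2.minAreaRect((W[m][:,:2]*1000).astype(np.float32)); print(m.sum(),np.median(W[m][:,2]),r)
for q in (W[ora],W[gre]): print(len(q),q.mean(0),q.min(0),q.max(0))
# in clamp frame
a=np.radians(r[2]if r[2]>45 else r[2]+90); yv=np.array([np.cos(a),np.sin(a)]);xv=np.array([yv[1],-yv[0]])
c=np.array(r[0])/1000; piv=c+.040*yv; print('piv',piv,'ang',np.degrees(a))
def cf(q): return np.c_[(q[:,:2]-piv)@xv,(q[:,:2]-piv)@yv,q[:,2]-.084]*1000
for nm,q in (('o',cf(W[ora])),('g',cf(W[gre]))): print(nm,np.percentile(q,[1,50,99],axis=0).round(1))
# profile of everything within |x|<60 in clamp frame for z>..
Q=cf(W.reshape(-1,3)).reshape(480,640,3)
for v in range(50,318,8): print(v,[ '%d,%d,%d'%tuple(Q[v,u]) for u in (300,307,333,360)])
E
```

```text
3871 0.016589213111420364 ((572.8480224609375, 44.622169494628906), (268.44854736328125, 100.21406555175781), 67.7774658203125)
127 [ 0.54532923 -0.02792926  0.16202999] [ 0.53270195 -0.03706373  0.14599789] [ 0.55286065 -0.02056396  0.17472371]
1852 [0.57810732 0.05891641 0.14969019] [ 0.51136765 -0.00486275  0.06022903] [0.60936434 0.07798322 0.33984349]
piv [0.58797622 0.08165105] ang 67.7774658203125
o [[  -8.7 -125.1   63.1]
 [   4.3 -117.6   81.9]
 [   8.2 -108.5   90.3]]
g [[-51.7 -65.   24.3]
 [ -0.4 -24.6  66.3]
 [ 16.1  -9.6 243.6]]
50 ['-29,80,-21', '-23,80,-20', '0,80,-20', '23,80,-20']
58 ['-30,74,-20', '-23,74,-19', '0,73,-15', '23,74,-20']
66 ['-30,67,-19', '-23,67,-21', '0,66,-14', '23,67,-21']
74 ['-30,61,-21', '-23,61,-21', '0,60,-14', '24,61,-21']
82 ['-30,54,-21', '-24,54,-20', '0,53,-15', '24,54,-21']
90 ['-30,47,-21', '-24,47,-19', '0,47,-15', '24,47,-21']
98 ['-30,40,-20', '-24,40,-20', '0,40,-14', '24,40,-20']
106 ['-30,33,-21', '-24,33,-21', '0,33,-15', '24,33,-21']
114 ['-30,26,-20', '-24,26,-20', '0,26,-15', '24,26,-20']
122 ['-30,19,-20', '-24,19,-21', '0,
[... 752 characters left out ...]
21,-63,46']
234 ['-32,-89,-21', '-21,-70,48', '0,-82,2', '22,-70,48']
242 ['-32,-97,-21', '-21,-76,50', '0,-91,0', '21,-75,51']
250 ['-36,-118,-60', '-21,-82,52', '0,-104,-17', '21,-82,52']
258 ['-36,-128,-61', '-21,-88,56', '1,-129,-64', '21,-88,55']
266 ['-36,-138,-61', '-21,-94,57', '1,-138,-63', '21,-94,57']
274 ['-37,-150,-67', '-21,-100,59', '1,-149,-65', '21,-100,59']
282 ['-37,-159,-64', '-21,-106,62', '0,-106,62', '21,-106,62']
290 ['-37,-168,-63', '-29,-170,-66', '0,-112,64', '33,-168,-62']
298 ['-39,-189,-85', '-30,-188,-84', '0,-118,68', '35,-188,-84']
306 ['-39,-200,-85', '-30,-200,-84', '0,-117,84', '36,-200,-86']
314 ['-39,-211,-85', '-30,-211,-85', '0,-121,90', '36,-210,-83']
```

Request:
{"op": "carry_out", "data": {"increments": [[-0.01,-0.028,-0.01,-0.2,-1],[-0.0195,-0.056,-0.02,-0.2,-1],[-0.0195,-0.056,-0.05,-0.2,-1],[-0.0195,-0.056,-0.08,-0.2,-1],[-0.0195,-0.056,-0.1,-0.2,-1],[-0.0195,-0.056,-0.113,-0.2,-1],[-0.0195,-0.056,-0.113,-0.2,-1],[-0.0195,-0.056,-0.113,-0.2,-1]]}}

```text
time_s: 2.8
tool_pos: [0.5412, -0.0349, 0.3375]
tool_rot: [-180.0, -0.0, -22.2]
force: [1.5, 0.3, -0.1]
grip_width: 0.0867
```

```bash
python3 - <<'E'
from h import *
for n in ['wrist','side']:
    p,d,o=shot(n,n+'2')
z=np.load('pics/side2.npz'); cv2.imwrite('pics/side2c.png',cv2.resize(z['p'][120:300,200:440][:,:,::-1],None,fx=3.3,fy=3.3,interpolation=2))
E
```

```text
(no output)
```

View pics/wrist2.png

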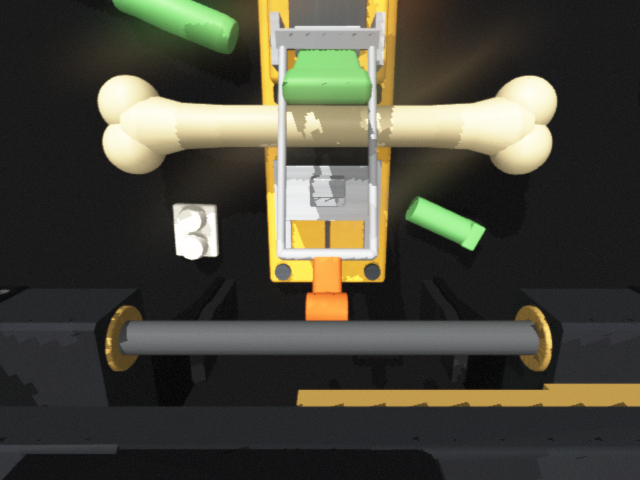

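View pics/side2c.png

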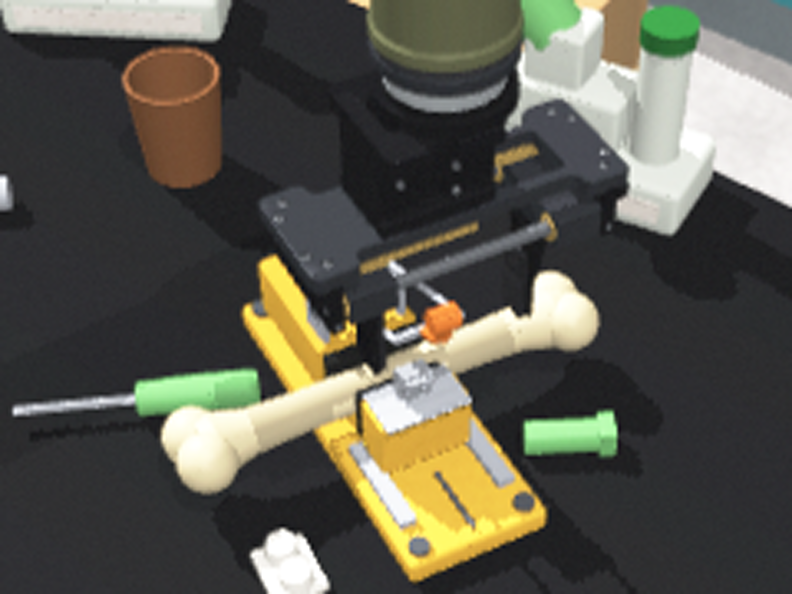

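```bash
python3 - <<'E'
from h import *
piv=np.array([.58798,.08165]);a=np.radians(67.78);yv=np.array([np.cos(a),np.sin(a)]);xv=np.array([yv[1],-yv[0]])
def cf(q): return np.c_[(q[:,:2]-piv)@xv,(q[:,:2]-piv)@yv,q[:,2]-.084]*1000
W,z,yel,ora,gre,hsv=measure('wrist2')
Q=cf(W.reshape(-1,3)).reshape(480,640,3)
q=Q[ora];print(np.percentile(q,[1,50,99],axis=0).round(1))
for v in range(250,322,4): print(v,[ '%d,%d,%d'%tuple(Q[v,u]) for u in (312,327,342)])
print(cf(np.array([[*z['tp'][:2],z['tp'][2]-.164]])))
for v in range(80,260,12): print(v,[ '%d,%d,%d'%tuple(Q[v,u]) for u in (284,327,372)])
E
```

```text
[[  -9.1 -125.6   62.6]
 [   0.5 -118.2   84.9]
 [   8.3 -108.3   91.2]]
250 ['-7,-104,61', '0,-103,62', '6,-103,61']
254 ['-7,-105,63', '0,-105,63', '6,-105,62']
258 ['-7,-107,63', '0,-107,64', '6,-107,63']
262 ['-13,-155,-67', '0,-108,64', '12,-155,-67']
266 ['-13,-158,-66', '0,-111,64', '12,-158,-66']
270 ['-13,-162,-67', '0,-112,64', '12,-162,-68']
274 ['-13,-166,-66', '0,-114,66', '12,-166,-67']
278 ['-13,-170,-67', '0,-116,67', '12,-170,-67']
282 ['-14,-180,-84', '0,-117,67', '13,-181,-85']
286 ['-14,-184,-84', '0,-120,67', '13,-185,-85']
290 ['-14,-188,-84', '0,-121,69', '13,-188,-85']
294 ['-6,-117,82', '0,-117,81', '6,-117,82']
298 ['-6,-117,85', '0,-117,85', '6,-117,85']
302 ['-6,-119,86', '0,-118,88', '6,-118,87']
306 ['-6,-120,87', '0,-120,88', '6,-120,88']
310 ['-6,-121,89', '0,-121,89', '6,-121,89']
314 ['-6,-123,89', '0,-122,91', '6,-122,90']
318 ['-6,-124,90', '0,-124,90', '6,-125,90']
[[   0.816915   -125.57520256   89.52267823]]
80 ['-15,-31,83', '0,-31,84', '22,-24,33']
92 ['-16,-34,82', '0,-35,83', '22,-30,33']
104 ['-21,-36,37', '0,-31,-31', '21,-36,37']
116 ['-21,-41,37', '0,-39,-27', '22,-41,37']
128 ['-21,-47,40', '0,-46,-26', '22,-47,40']
140 ['-21,-53,41', '0,-54,-28', '21,-53,42']
152 ['-21,-58,44', '0,-62,-23', '21,-58,43']
164 ['-21,-64,46', '0,-69,-22', '21,-64,47']
176 ['-21,-70,48', '0,-76,-8', '21,-70,48']
188 ['-21,-75,52', '0,-82,2', '21,-75,50']
200 ['-21,-81,51', '0,-90,0', '21,-81,52']
212 ['-21,-86,54', '0,-101,-17', '21,-86,54']
224 ['-21,-92,56', '0,-121,-63', '21,-92,57']
236 ['-21,-97,58', '0,-131,-63', '21,-97,59']
248 ['-21,-103,60', '0,-103,59', '21,-103,61']
```

Request:
{"op": "carry_out", "data": {"increments": [[0,0,0,0,1],[0,0,0,0,1],[0,0,0,0,1],[0,0,0,0,1],[0,0,0,0,1],[0,0,0,0,1],[0,0,0,0,1],[0,0,0,0,1]], "grip_force": 30}}

```text
time_s: 3.7
tool_pos: [0.5409, -0.0357, 0.3368]
tool_rot: [180.0, -0.0, -22.3]
force: [-0.1, 0.6, 0.2]
grip_width: 0.0311
```

```bash
cat > plan.py <<'E'
import numpy as np
from scipy.optimize import fsolve
# lever/loop kinematics mm, clamp frame (y,z) rel pivot
def knob(B,phi0=1.0):
    B=np.array(B,float)
    # pin on r=24 circle at 109 from B, upper branch
    d=np.hypot(*B); c=(24**2+d*d-109**2)/(2*24*d); ang=np.arctan2(B[1],B[0])-np.arccos(c)
    P=24*np.array([np.cos(ang),np.sin(ang)])
    u=(B-P)/109; th=np.arctan2(-u[1],-u[0]) # angle of +y loop axis measured
    th0=np.arcsin(5/109); r=th-th0
    R=np.array([[np.cos(r),-np.sin(r)],[np.sin(r),np.cos(r)]])
    return B+R@np.array([-26,14]),np.degrees(ang)+12,np.degrees(r)
if __name__=='__main__':
    a=np.radians(67.78);yv=np.array([np.cos(a),np.sin(a)])
    k0=None
    for B in [(-105.5,59.5),(-108,45),(-108,30),(-105,20),(-101,12),(-101,8),(-101,0),(-101,-6),(-101,-10),(-97,-10),(-94,-10),(-92,-10),(-91,-10),(-90,-10),(-89,-10),(-88,-10)]:
        k,l,r=knob(B)
        if k0 is None:k0=k
        d=(k-k0)/1000; print(B,k.round(1),'lever',round(l,1),'loop',round(r,1),'dxyz',(d[0]*yv).round(4),d[1].round(4))
E
python3 plan.py; python3 -c "
from h import *
o=env.get_obs();print(o['tool_pos'],o['force'],o['grip_width'])"
```

```text
(-105.5, 59.5) [-124.5   82.1] lever 107.9 loop -21.7 dxyz [0. 0.] 0.0
(-108, 45) [-129.9   64.8] lever 104.5 loop -13.7 dxyz [-0.0021 -0.005 ] -0.0173
(-108, 30) [-132.5   46.6] lever 100.0 loop -5.8 dxyz [-0.003  -0.0074] -0.0356
(-105, 20) [-130.8   34.3] lever 92.6 loop -0.7 dxyz [-0.0024 -0.0059] -0.0478
(-101, 12) [-127.7   24.6] lever 83.9 loop 3.1 dxyz [-0.0012 -0.003 ] -0.0575
(-101, 8) [-128.2   19.6] lever 85.1 loop 5.3 dxyz [-0.0014 -0.0034] -0.0626
(-101, 0) [-129.     9.4] lever 88.8 loop 9.8 dxyz [-0.0017 -0.0042] -0.0727
(-101, -6) [-129.5    1.7] lever -267.3 loop 13.2 dxyz [-0.0019 -0.0047] -0.0804
(-101, -10) [-129.8   -3.4] lever -264.2 loop 15.5 dxyz [-0.002  -0.0049] -0.0856
(-97, -10) [-125.7   -3.2] lever -274.7 loop 15.0 dxyz [-0.0005 -0.0012] -0.0853
(-94, -10) [-122.6   -2.8] lever -283.4 loop 14.3 dxyz [0.0007 0.0017] -0.085
(-92, -10) [-120.6   -2.5] lever -289.9 loop 13.6 dxyz [0.0015 0.0036] -0.0846
(-91, -10) [-119.5   -2.3] lever -293.4 loop 13.1 dxyz [0.0019 0.0046] -0.0844
(-90, -10) [-118.4   -2. ] lever -297.3 loop 12.6 dxyz [0.0023 0.0056] -0.0841
(-89, -10) [-117.3   -1.7] lever -301.4 loop 12.0 dxyz [0.0027 0.0066] -0.0838
(-88, -10) [-116.2   -1.3] lever -306.0 loop 11.2 dxyz [0.0031 0.0076] -0.0834
[ 0.54094125 -0.03573043  0.33675361] [-0.08701914  0.57999952  0.24594253] 0.031114654226722927
```

Request:
{"op": "carry_out", "data": {"increments": [[0,0,0,0,1],[0,0,0,0,1],[0,0,0,0,1],[0,0,0,0,1],[0,0,0,0,1]], "grip_force": 30}}

```text
time_s: 4.2
tool_pos: [0.5408, -0.0357, 0.3366]
tool_rot: [180.0, 0.0, -22.3]
force: [-1.5, 0.2, 0.5]
grip_width: 0.0171
```

Request:
{"op": "carry_out", "data": {"increments": [[-0.001,-0.0025,-0.0085,0,1],[-0.002,-0.005,-0.017,0,1],[-0.0026,-0.0064,-0.0265,0,1],[-0.003,-0.0074,-0.0356,0,1],[-0.0028,-0.007,-0.042,0,1],[-0.0025,-0.006,-0.048,0,1],[-0.002,-0.005,-0.053,0,1],[-0.0016,-0.0039,-0.0575,0,1],[-0.0016,-0.0039,-0.0575,0,1],[-0.0016,-0.0039,-0.0575,0,1]]}}

```text
time_s: 5.2
tool_pos: [0.5394, -0.0394, 0.2792]
tool_rot: [-180.0, 0.0, -22.3]
force: [-2.7, -2.6, -0.1]
grip_width: 0.0174
```

```bash
python3 - <<'E'
from h import *
for n in ['wrist']:
    p,d,o=shot(n,n+'3')
print(o['tool_pos'],o['force'],o['grip_width'])
piv=np.array([.58798,.08165]);a=np.radians(67.78);yv=np.array([np.cos(a),np.sin(a)]);xv=np.array([yv[1],-yv[0]])
def cf(q): return np.c_[(q[:,:2]-piv)@xv,(q[:,:2]-piv)@yv,q[:,2]-.084]*1000
W,z,yel,ora,gre,hsv=measure('wrist3')
Q=cf(W.reshape(-1,3)).reshape(480,640,3)
for v in range(60,322,6): print(v,[ '%d,%d,%d'%tuple(Q[v,u]) for u in (284,288,327,372,368)])
E
```

```text
[ 0.53935555 -0.03936072  0.27923053] [-2.6592766  -2.61687256 -0.07268429] 0.01736284201219348
60 ['-21,-20,-23', '-19,-20,-23', '0,-20,-23', '21,-20,-23', '19,-20,-23']
66 ['-21,-23,-23', '-19,-23,-23', '0,-23,-22', '21,-23,-24', '19,-23,-23']
72 ['-21,-26,-23', '-19,-26,-22', '0,-26,-22', '21,-26,-24', '19,-26,-22']
78 ['-21,-28,-22', '-19,-28,-23', '0,-28,-22', '21,-28,-23', '19,-29,-21']
84 ['-21,-31,-25', '-19,-31,-24', '0,-31,-26', '21,-31,-25', '20,-31,-26']
90 ['-22,-33,-33', '-20,-33,-31', '0,-33,-32', '22,-33,-33', '20,-33,-32']
96 ['-22,-36,-29', '-20,-36,-29', '0,-36,-29', '22,-36,-28', '20,-36,-29']
102 ['-22,-39,-27', '-20,-39,-27', '0,-39,-26', '22,-39,-26', '20,-39,-26']
108 ['-22,-42,-25', '-20,-42,-26', '0,-42,-26', '22,-42,-26', '20,-42,-26']
114 ['-22,-45,-26', '-20,-45,-25', '0,-45,-25', '22,-45,-27', '20,-45,-26']
120 ['-22,-48,-26', '-20,-48,-26', '0,-48,-26', '22,-48,-25', '20,-48,-26']
126 ['-22,-51,-28', '-20,-51,-27', '0,-51,-27', '22,-51,-28', '20,-51,-27']
132 ['-23,-54,-30', '-20,-54,-29', '0,-54,-29', '23,-54,-30', '21,-54,-29']
138 ['-23,-57,-31', '-2
[... 1656 characters left out ...]

270 ['-30,-145,-66', '-27,-145,-67', '0,-114,14', '29,-143,-62', '27,-145,-67']
276 ['-30,-149,-67', '-27,-150,-68', '0,-117,14', '30,-150,-66', '27,-149,-66']
282 ['-30,-155,-68', '-27,-154,-66', '0,-120,15', '30,-154,-67', '27,-154,-67']
288 ['-31,-159,-68', '-17,-118,26', '0,-122,17', '30,-159,-67', '17,-119,24']
294 ['-30,-163,-66', '-16,-118,32', '0,-121,25', '30,-163,-67', '16,-119,31']
300 ['-17,-118,37', '-16,-119,36', '0,-122,29', '17,-118,37', '15,-118,37']
306 ['-17,-119,42', '-15,-118,43', '0,-124,31', '17,-119,42', '15,-118,43']
312 ['-16,-119,47', '-14,-118,48', '0,-126,33', '16,-118,48', '15,-119,47']
318 ['-15,-119,51', '-14,-119,52', '0,-129,33', '16,-119,51', '14,-119,51']
```

View pics/wrist3.png

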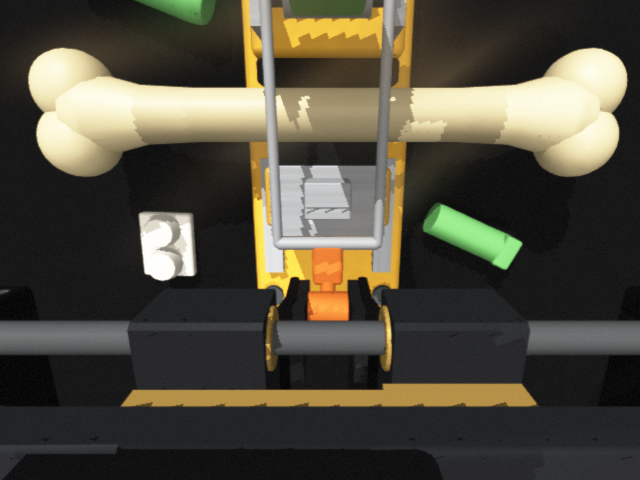

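Request:
{"op": "carry_out", "data": {"increments": [[-0.0002,-0.0005,-0.005,0,1],[-0.0003,-0.0008,-0.01,0,1],[-0.0005,-0.0012,-0.015,0,1],[-0.0006,-0.0015,-0.019,0,1],[-0.0007,-0.0017,-0.023,0,1],[-0.0008,-0.0019,-0.0265,0,1],[-0.0008,-0.0019,-0.0265,0,1],[-0.0008,-0.0019,-0.0265,0,1]]}}

```text
time_s: 6.05
tool_pos: [0.5386, -0.0412, 0.2528]
tool_rot: [-180.0, 0.0, -22.3]
force: [-0.3, 4.4, 0.2]
grip_width: 0.0175
```

```bash
cat > m.py <<'E'
from h import *
import sys
f=sys.argv[1]
p,d,o=shot('wrist',f)
print(o['time_s'],o['tool_pos'],o['force'],o['grip_width'])
piv=np.array([.58798,.08165]);a=np.radians(67.78);yv=np.array([np.cos(a),np.sin(a)]);xv=np.array([yv[1],-yv[0]])
def cf(q): return np.c_[(q[:,:2]-piv)@xv,(q[:,:2]-piv)@yv,q[:,2]-.084]*1000
W,z,yel,ora,gre,hsv=measure(f)
Q=cf(W.reshape(-1,3)).reshape(480,640,3)
print('grasp',cf(np.array([[*o['tool_pos'][:2],o['tool_pos'][2]-.164]])), 'Fy',o['force'][:2]@yv)
cols=[int(x) for x in sys.argv[4].split(',')]
for v in range(int(sys.argv[2]),int(sys.argv[3]),3): print(v,[ '%.0f,%.1f,%.1f'%tuple(Q[v,u]) for u in cols])
E
python3 m.py wrist4 170 322 276,290,327,365
```

```text
6.05 [ 0.53863033 -0.04120588  0.25282958] [-0.33408429  4.43555205  0.19272127] 0.017485053488904945
grasp [[   0.77477075 -132.39469786    4.82957501]] Fy 3.979823275810453
170 ['-23,-72.2,-16.7', '-17,-72.3,-18.1', '-0,-72.2,-17.3', '16,-72.2,-16.6']
173 ['-23,-73.5,-16.8', '-16,-73.5,-16.9', '-0,-73.6,-17.6', '16,-73.6,-18.1']
176 ['-23,-74.9,-17.6', '-17,-74.9,-17.6', '-0,-74.8,-16.8', '16,-74.8,-16.6']
179 ['-23,-76.1,-17.0', '-17,-76.2,-17.7', '-0,-76.0,-16.1', '16,-76.2,-17.3']
182 ['-23,-77.4,-16.6', '-17,-77.5,-17.3', '-0,-76.6,-10.0', '16,-77.3,-16.0']
185 ['-20,-76.5,-0.2', '-17,-78.8,-17.4', '-0,-76.6,-0.7', '16,-78.8,-17.3']
188 ['-21,-77.7,-0.7', '-17,-80.1,-17.3', '-0,-77.2,3.3', '17,-80.2,-18.0']
191 ['-21,-78.9,-0.2', '-17,-81.5,-17.4', '-0,-78.5,2.2', '17,-81.5,-17.3']
194 ['-21,-80.3,-1.7', '-17,-82.9,-18.0', '-0,-79.5,3.6', '17,-82.7,-16.9']
197 ['-21,-81.5,-1.7', '-17,-84.0,-16.5', '-0,-80.7,3.2', '17,-84.1,-17.1']
200 ['-21,-83.0,-3.3', '-17,-85.5,-17.4', '-0,-82.0,2.8', '17,-85.3,-16.1']
203 ['-21,-84.1,-2.7', '-17,-86.9,-17.8', '-0,-83.0,3.5', '17,-86.9,-17.4
[... 2367 characters left out ...]
121.0,4.2']
296 ['-33,-155.2,-67.8', '-16,-121.0,7.0', '-0,-123.7,1.1', '15,-121.5,6.0']
299 ['-13,-98.1,59.0', '-15,-121.3,9.3', '-0,-124.3,2.8', '15,-120.8,10.4']
302 ['-13,-98.7,59.4', '-15,-120.7,13.3', '-0,-125.8,2.6', '15,-121.0,12.7']
305 ['-13,-99.3,59.9', '-15,-121.2,14.9', '-0,-126.1,4.9', '15,-121.8,13.8']
308 ['-12,-97.5,65.3', '-14,-120.6,18.8', '-0,-127.1,5.7', '15,-122.6,14.8']
311 ['-12,-98.0,65.9', '-14,-120.8,20.9', '-0,-127.7,7.2', '14,-122.3,17.9']
314 ['-12,-98.9,65.6', '-14,-120.8,23.2', '-0,-129.5,6.3', '14,-121.0,23.0']
317 ['-12,-99.1,66.9', '-14,-121.7,23.8', '-0,-130.6,6.9', '14,-122.2,22.9']
320 ['-12,-99.4,67.7', '-9,-99.6,67.5', '-0,-99.3,68.0', '9,-100.2,66.2']
```

View pics/wrist4.png

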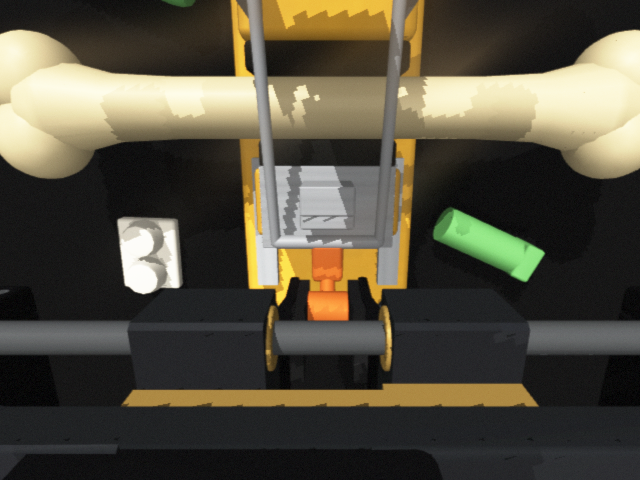

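Request:
{"op": "carry_out", "data": {"increments": [[0,0,-0.0008,0,1],[0,0,-0.0015,0,1],[0.0008,0.0019,-0.0015,0,1],[0.0015,0.0037,-0.0014,0,1],[0.0023,0.0056,-0.0012,0,1],[0.003,0.0074,-0.001,0,1],[0.003,0.0074,-0.001,0,1]]}}

```text
time_s: 6.8
tool_pos: [0.5409, -0.0357, 0.2513]
tool_rot: [179.8, 0.0, -22.4]
force: [-3.1, -2.6, -0.3]
grip_width: 0.0181
```

```bash
cat > s.py <<'E'
from h import *
o=env.get_obs()
piv=np.array([.58798,.08165]);a=np.radians(67.78);yv=np.array([np.cos(a),np.sin(a)])
print(o['time_s'],'gy',((o['tool_pos'][:2]-piv)@yv*1000).round(2),'z',o['tool_pos'][2],'Fy',o['force'][:2]@yv,o['force'],o['grip_width'])
E
python3 s.py
```

```text
6.8 gy -126.47 z 0.25128416855422375 Fy -3.6066382652422044 [-3.11059316 -2.625281   -0.27326962] 0.018125949108141783
```

Request:
{"op": "carry_out", "data": {"increments": [[0,0,0,0,1],[0,0,0,0,1],[0,0,0,0,1]]}}

```text
time_s: 7.1
tool_pos: [0.5413, -0.0346, 0.2516]
tool_rot: [180.0, 0.0, -22.3]
force: [-3.6, -3.3, -0.6]
grip_width: 0.0171
```

```bash
python3 s.py
```

```text
7.1 gy -125.22 z 0.25163616001998174 Fy -4.359460647326349 [-3.5688445  -3.25129813 -0.57845981] 0.01711722085943872
```

Request:
{"op": "carry_out", "data": {"increments": [[0.0002,0.0005,0,0,1],[0.0004,0.0009,0.0002,0,1],[0.0006,0.0014,0.0003,0,1],[0.0006,0.0014,0.0003,0,1]]}}

```text
time_s: 7.5
tool_pos: [0.5422, -0.0326, 0.2521]
tool_rot: [-180.0, -0.0, -22.3]
force: [-3.3, -2.7, -0.3]
grip_width: 0.0179
```

```bash
python3 s.py
```

```text
7.5 gy -123.09 z 0.25211608668033225 Fy -3.7589362738156824 [-3.28822402 -2.71723398 -0.27714881] 0.01794302014746244
```

Request:
{"op": "carry_out", "data": {"increments": [[0.0002,0.0005,0.0001,0,1],[0.0004,0.0009,0.0002,0,1],[0.0004,0.0009,0.0002,0,1]]}}

```text
time_s: 7.8
tool_pos: [0.5425, -0.0317, 0.2523]
tool_rot: [180.0, 0.0, -22.3]
force: [-3.3, -2.3, -0.2]
grip_width: 0.0178
```

```bash
python3 s.py
```

```text
7.8 gy -122.12 z 0.2522714640493702 Fy -3.334426895406576 [-3.26756369 -2.26711083 -0.18621381] 0.017844830746219967
```

Request:
{"op": "carry_out", "data": {"increments": [[0.0002,0.0005,0.0001,0,1],[0.0004,0.0009,0.0002,0,1],[0.0004,0.0009,0.0002,0,1]]}}

```text
time_s: 8.1
tool_pos: [0.5429, -0.0309, 0.2525]
tool_rot: [180.0, 0.0, -22.3]
force: [-4.2, -2.4, -0.5]
grip_width: 0.0175
```

```bash
python3 s.py
```

```text
8.1 gy -121.24 z 0.2524794095567736 Fy -3.826709619203874 [-4.18725927 -2.42318837 -0.49048159] 0.01752176756392242
```

```bash
python3 m.py wrist5 200 260 276,290,327,365
```

```text
8.1 [ 0.5428927  -0.03089308  0.25247941] [-4.18725927 -2.42318837 -0.49048159] 0.01752176756392242
grasp [[   0.82068077 -121.2358721     4.47940956]] Fy -3.826709619203874
200 ['-21,-71.9,-3.5', '-17,-74.3,-17.0', '-0,-74.4,-17.7', '17,-74.4,-17.3']
203 ['-21,-73.1,-3.4', '-17,-75.4,-16.1', '-0,-75.7,-17.3', '17,-75.7,-17.3']
206 ['-21,-74.5,-4.0', '-17,-77.1,-17.4', '-0,-76.4,-13.9', '17,-77.2,-17.9']
209 ['-21,-75.8,-4.4', '-17,-78.4,-17.1', '-0,-76.4,-7.2', '17,-78.4,-17.0']
212 ['-21,-77.0,-4.2', '-17,-79.6,-16.7', '-0,-76.6,-1.8', '17,-79.6,-16.5']
215 ['-22,-78.4,-4.7', '-17,-80.9,-16.0', '-0,-76.9,2.3', '17,-81.4,-18.1']
218 ['-22,-79.7,-4.9', '-17,-82.4,-16.9', '-0,-78.2,2.2', '17,-82.5,-17.0']
221 ['-22,-81.2,-5.7', '-17,-83.6,-15.9', '-0,-79.2,2.8', '17,-84.0,-17.5']
224 ['-22,-82.3,-4.8', '-17,-85.5,-17.9', '-0,-80.4,3.0', '17,-85.4,-17.3']
227 ['-22,-83.8,-5.5', '-17,-87.0,-18.4', '-0,-81.7,3.0', '17,-86.7,-17.0']
230 ['-22,-85.2,-6.1', '-17,-87.8,-16.2', '-0,-83.1,2.1', '17,-88.0,-16.5']
233 ['-22,-86.7,-6.6', '-17,-89.4,-16.6', '-0,-84.3,2.5', '17,-89.4,-16.7']
236 ['-22,-87.7,-5.6', '-16,-88.9,-9.7', '-0,-85.5,2.6', '16,-88.9,-9.6']
239 ['-22,-89.2,-6.0', '-16,-89.6,-7.5', '-0,-86.7,2.8', '16,-89.7,-7.8']
242 ['-22,-91.1,-8.1', '-16,-91.2,-8.2', '-0,-87.9,2.9', '16,-91.2,-8.0']
245 ['-22,-92.4,-7.9', '-16,-92.2,-7.1', '-0,-89.9,0.5', '16,-92.1,-6.5']
248 ['-23,-94.2,-9.2', '-16,-93.6,-7.2', '-0,-90.9,1.5', '16,-93.7,-7.4']
251 ['-24,-97.8,-16.1', '-17,-97.8,-16.1', '-0,-92.5,0.5', '17,-98.2,-17.2']
254 ['-24,-99.5,-16.9', '-18,-99.7,-17.5', '-0,-93.5,1.4', '17,-99.7,-17.2']
257 ['-24,-101.0,-17.1', '-18,-101.1,-17.2', '-0,-97.8,-7.5', '17,-100.5,-15.5']
```

View pics/wrist5.png

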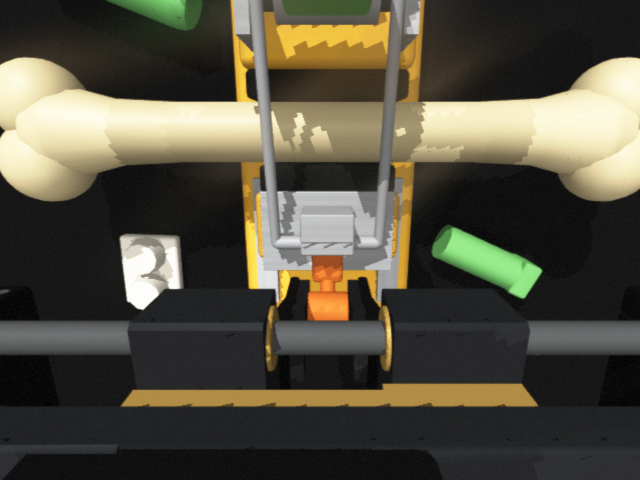

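Request:
{"op": "carry_out", "data": {"increments": [[0.0002,0.0005,0.0001,0,1],[0.0002,0.0005,0.0001,0,1],[0.0002,0.0005,0.0001,0,1]]}}

```text
time_s: 8.45
tool_pos: [0.543, -0.0306, 0.2525]
tool_rot: [180.0, 0.0, -22.3]
force: [-3.9, -3.2, -0.2]
grip_width: 0.0177
```

```bash
python3 s.py
```

```text
8.45 gy -120.88 z 0.252541263369374 Fy -4.429195283628047 [-3.90768716 -3.18820965 -0.24620372] 0.017735329513202877
```

Request:
{"op": "carry_out", "data": {"increments": [[0.0002,0.0005,0.0001,0,1],[0.0002,0.0005,0.0001,0,1],[0.0002,0.0005,0.0001,0,1]]}}

```text
time_s: 8.75
tool_pos: [0.5431, -0.0304, 0.2526]
tool_rot: [179.9, 0.0, -22.3]
force: [-4.7, -3.7, -0.6]
grip_width: 0.0178
```

```bash
python3 s.py
```

```text
8.75 gy -120.69 z 0.25258509887753006 Fy -5.239693144953647 [-4.72595716 -3.72946139 -0.59795897] 0.017782867679537007
```

Request:
{"op": "carry_out", "data": {"increments": [[0.0002,0.0005,0.0001,0,1],[0.0004,0.0009,0.0002,0,1],[0.0004,0.0009,0.0002,0,1]]}}

```text
time_s: 9.05
tool_pos: [0.5433, -0.0301, 0.2527]
tool_rot: [179.9, 0.0, -22.3]
force: [-4.5, -5.6, 1.0]
grip_width: 0.0179
```

```bash
python3 s.py
```

```text
9.05 gy -120.36 z 0.25266424512148117 Fy -6.92113278976409 [-4.48037897 -5.64610221  0.96204629] 0.017853994361466292
```

Request:
{"op": "carry_out", "data": {"increments": [[0.0002,0.0005,0,0,1],[0.0004,0.0009,0.0001,0,1],[0.0004,0.0009,0.0001,0,1]]}}

```text
time_s: 9.35
tool_pos: [0.5435, -0.0298, 0.2527]
tool_rot: [179.8, 0.1, -22.4]
force: [-5.5, -7.0, -0.3]
grip_width: 0.0178
```

```bash
python3 s.py
```

```text
9.35 gy -120.02 z 0.25268750881551555 Fy -8.549281499345575 [-5.52386381 -6.97859532 -0.3219917 ] 0.017812548432324972
```

Request:
{"op": "carry_out", "data": {"increments": [[0.0003,0.0007,0,0,1],[0.0006,0.0014,0,0,1],[0.0008,0.0019,0,0,1],[0.0008,0.0019,0,0,1]]}}

```text
time_s: 9.75
tool_pos: [0.5439, -0.0292, 0.2527]
tool_rot: [179.7, 0.1, -22.4]
force: [-7.1, -9.1, 1.3]
grip_width: 0.0176
```

```bash
python3 s.py
```

```text
9.75 gy -119.3 z 0.2526833109609756 Fy -11.14552235817793 [-7.11693823 -9.1323323   1.26146289] 0.017634916056649873
```

Request:
{"op": "carry_out", "data": {"increments": [[0.0003,0.0007,0,0,1],[0.0006,0.0013,0,0,1],[0.0006,0.0013,0,0,1],[0.0006,0.0013,0,0,1],[0.0006,0.0013,0,0,1],[0.0006,0.0013,0,0,1]]}}

```text
time_s: 10.35
tool_pos: [0.5441, -0.0288, 0.2527]
tool_rot: [179.6, 0.1, -22.4]
force: [-9.2, -11.7, 3.0]
grip_width: 0.0177
```

```bash
python3 s.py; python3 m.py wrist6 200 262 276,290,327,365
```

```text
10.35 gy -118.88 z 0.25271421424106055 Fy -14.329417824644176 [ -9.22039711 -11.71237276   3.00036931] 0.01772312814462889
10.35 [ 0.54412798 -0.02884962  0.25271421] [ -9.22039711 -11.71237276   3.00036931] 0.01772312814462889
grasp [[   1.19146347 -118.87701916    4.71421424]] Fy -14.329417824644176
200 ['-21,-70.6,-3.7', '-17,-73.1,-17.2', '-0,-73.1,-17.0', '17,-73.2,-17.4']
203 ['-21,-71.8,-3.3', '-17,-74.5,-17.4', '-0,-74.4,-16.9', '17,-74.5,-16.8']
206 ['-21,-72.9,-2.9', '-17,-75.8,-17.1', '-0,-75.9,-17.5', '17,-76.0,-17.6']
209 ['-21,-74.6,-4.8', '-17,-76.9,-16.2', '-0,-76.2,-12.4', '17,-77.3,-17.4']
212 ['-21,-75.6,-3.9', '-17,-78.6,-17.4', '-0,-75.9,-4.6', '17,-78.7,-17.5']
215 ['-21,-77.0,-4.3', '-17,-80.1,-18.0', '-0,-75.9,1.0', '17,-80.0,-17.2']
218 ['-21,-78.4,-4.6', '-17,-81.3,-17.2', '-0,-76.7,2.8', '17,-81.5,-17.6']
221 ['-21,-79.7,-4.9', '-17,-82.7,-17.2', '-0,-78.1,2.3', '17,-82.7,-16.7']
224 ['-22,-81.5,-6.8', '-17,-84.1,-17.2', '-0,-79.4,1.9', '17,-84.2,-17.2']
227 ['-22,-82.6,-5.9', '-17,-85.4,-17.0', '-0,-80.5,2.3', '17,-85.9,-18.3']
230 ['-22,-83.8,-5.7', '-17,-86.8,-16.9', '-0,-81.6,2.9', '17,-87.1,-17.4']
233 ['-22,-85.5,-7.0', '-17,-88.1,-16.5', '-0,-82.9,2.7', '17,-88.2,-16.4']
236 ['-22,-86.9,-7.3', '-16,-87.7,-9.9', '-0,-84.2,2.5', '16,-87.6,-9.2']
239 ['-22,-88.1,-6.8', '-16,-88.7,-8.7', '-0,-85.7,1.6', '16,-88.8,-8.8']
242 ['-22,-89.3,-6.3', '-16,-89.6,-7.1', '-0,-86.7,2.8', '16,-89.7,-7.2']
245 ['-22,-90.9,-6.9', '-16,-91.1,-7.5', '-0,-88.2,1.8', '16,-90.8,-6.1']
248 ['-23,-92.9,-9.1', '-16,-92.2,-6.8', '-0,-89.5,2.0', '16,-92.8,-8.2']
251 ['-24,-97.0,-17.3', '-17,-96.8,-16.8', '-0,-90.9,1.6', '17,-97.1,-17.3']
254 ['-24,-98.1,-16.4', '-17,-98.2,-16.4', '-0,-92.6,0.3', '17,-98.7,-17.6']
257 ['-24,-99.9,-17.1', '-18,-99.9,-17.2', '-0,-96.7,-7.7', '17,-99.7,-16.3']
260 ['-24,-101.3,-17.1', '-18,-101.2,-16.7', '-0,-98.3,-8.3', '17,-101.6,-17.5']
```

Request:
{"op": "carry_out", "data": {"increments": [[-0.0005,-0.0012,0,0,1],[-0.001,-0.0024,0,0,1],[-0.0014,-0.0036,0,0,1],[-0.0014,-0.0036,0,0,1]]}}

```text
time_s: 10.8
tool_pos: [0.5436, -0.0297, 0.2529]
tool_rot: [179.9, 0.1, -22.3]
force: [-5.0, -5.0, 0.7]
grip_width: 0.0176
```

```bash
python3 s.py
```

```text
10.8 gy -119.84 z 0.2528614987197184 Fy -6.480308907947455 [-4.98385568 -4.96424601  0.67255551] 0.01756985383992958
```

Request:
{"op": "carry_out", "data": {"increments": [[0,0,0,0,0.6],[0,0,0,0,0.3],[0,0,0,0,0],[0,0,0,0,0],[0,0,0,0,0],[0,0,0,0,0]]}}

```text
time_s: 11.4
tool_pos: [0.5445, -0.0281, 0.2532]
tool_rot: [-180.0, -0.1, -22.3]
force: [0.0, 0.7, -0.1]
grip_width: 0.0423
```

```bash
python3 s.py;  python3 m.py wrist7 200 262 276,290,327,365
```

```text
11.4 gy -118.06 z 0.25322237953591464 Fy 0.6123862708309497 [ 0.02656766  0.6506581  -0.08189031] 0.04233065376586116
11.4 [ 0.54447121 -0.02811042  0.25322238] [ 0.02656766  0.6506581  -0.08189031] 0.04233065376586116
grasp [[   1.22966881 -118.06291702    5.22237954]] Fy 0.6123862708309497
200 ['-21,-68.8,-3.8', '-16,-71.0,-16.3', '0,-71.3,-18.3', '17,-71.2,-17.3']
203 ['-21,-70.0,-3.6', '-16,-72.3,-16.2', '0,-72.6,-17.6', '17,-72.5,-17.2']
206 ['-21,-71.2,-3.6', '-16,-73.9,-17.4', '0,-73.8,-16.8', '17,-73.5,-15.4']
209 ['-21,-72.6,-4.2', '-16,-75.3,-17.6', '0,-75.4,-17.8', '17,-75.2,-17.1']
212 ['-21,-73.9,-4.3', '-16,-76.4,-16.2', '0,-76.2,-15.1', '17,-76.7,-17.7']
215 ['-21,-75.1,-3.9', '-17,-78.2,-18.3', '0,-76.2,-8.9', '17,-78.1,-17.5']
218 ['-21,-76.5,-4.5', '-17,-79.4,-17.6', '0,-76.4,-3.8', '18,-79.4,-17.2']
221 ['-21,-77.9,-5.0', '-17,-80.7,-16.8', '0,-76.3,2.0', '18,-80.8,-17.1']
224 ['-21,-79.3,-5.5', '-17,-82.3,-17.7', '0,-77.4,2.8', '18,-82.3,-17.5']
227 ['-21,-80.4,-4.3', '-17,-83.5,-16.8', '0,-78.6,2.7', '18,-83.7,-17.4']
230 ['-22,-82.2,-6.3', '-17,-85.0,-17.2', '0,-79.7,3.4', '18,-84.8,-16.5']
233 ['-22,-83.5,-6.3', '-17,-86.4,-17.1', '0,-81.2,2.5', '18,-86.5,-17.2']
236 ['-22,-84.6,-5.4', '-17,-87.6,-16.5', '0,-82.3,3.1', '18,-87.6,-16.3']
239 ['-22,-86.5,-7.5', '-17,-89.4,-17.8', '0,-83.6,2.8', '18,-89.2,-16.9']
242 ['-22,-87.7,-7.0', '-16,-88.1,-8.4', '0,-84.3,4.6', '17,-88.0,-7.8']
245 ['-22,-89.3,-7.7', '-16,-89.1,-7.0', '0,-86.1,3.1', '17,-89.4,-7.9']
248 ['-22,-90.2,-6.3', '-16,-90.1,-5.9', '0,-87.5,2.6', '17,-90.2,-6.2']
251 ['-22,-91.6,-6.4', '-16,-91.9,-7.1', '0,-89.4,0.6', '17,-91.6,-6.1']
254 ['-23,-96.3,-16.5', '-17,-96.5,-17.1', '0,-90.9,-0.0', '18,-96.8,-17.7']
257 ['-24,-98.0,-17.1', '1,-42.3,148.1', '0,-92.0,0.7', '18,-97.9,-16.8']
260 ['-24,-99.3,-16.7', '-17,-99.2,-16.3', '0,-93.5,0.2', '18,-99.4,-16.8']
```

View pics/wrist7.png

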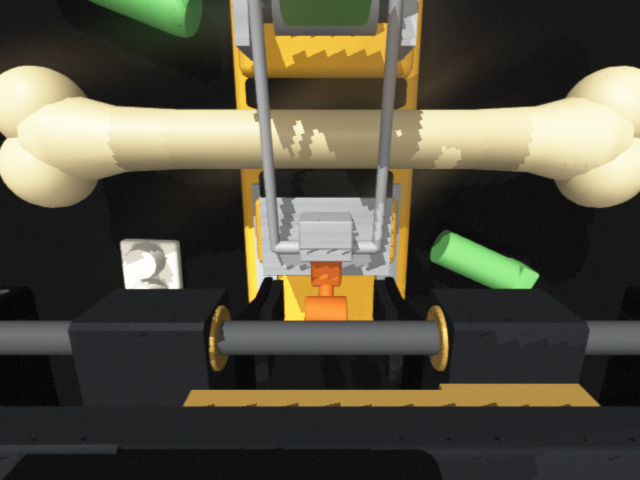

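Request:
{"op": "carry_out", "data": {"increments": [[0,0,0.015,0,0],[0,0,0.04,0,0],[0,0,0.08,0,0.5],[0,0,0.113,0,1],[0.01,0.024,0.113,0,1],[0.024,0.059,0.113,0,1],[0.038,0.092,0.113,0,1],[0.042,0.103,0.113,0,1],[0.042,0.103,0.113,0,1],[0.042,0.103,0.113,0,1],[0.042,0.103,0.113,0,1],[0.042,0.103,0.113,0,1]]}}

```text
time_s: 12.65
tool_pos: [0.5859, 0.0726, 0.3663]
tool_rot: [180.0, -0.0, -22.4]
force: [-0.4, 0.2, 0.1]
grip_width: 0.0002
```

```bash
python3 s.py;  python3 m.py wrist8 100 330 290,327,365 | awk 'NR%2'; python3 - <<'E'
from h import *
p,d,o=shot('side','side8'); cv2.imwrite('pics/side8c.png',cv2.resize(p[120:300,200:440][:,:,::-1],None,fx=3.3,fy=3.3,interpolation=2))
E
```

```text
12.65 gy -9.12 z 0.3663004207040749 Fy -0.004190930070822187 [-0.40231892  0.15982004  0.13717912] 0.00021539955544037868
12.65 [0.58590562 0.07264152 0.36630042] [-0.40231892  0.15982004  0.13717912] 0.00021539955544037868
100 ['-30,92.8,-67.5', '0,92.7,-68.2', '32,92.6,-67.4']
106 ['-26,85.3,-23.6', '0,85.2,-23.8', '28,85.1,-24.3']
112 ['-26,81.0,-21.4', '0,81.0,-22.1', '28,80.9,-22.0']
118 ['-26,77.0,-22.0', '0,76.6,-15.3', '28,76.8,-22.2']
124 ['-26,72.8,-20.5', '0,72.6,-14.9', '28,72.6,-20.5']
130 ['-27,68.6,-21.6', '0,68.5,-14.9', '28,68.4,-21.2']
136 ['-27,64.4,-20.9', '0,64.4,-13.8', '28,64.2,-20.6']
142 ['-27,60.2,-21.6', '0,60.2,-14.5', '28,60.0,-20.7']
148 ['-27,55.9,-21.5', '0,56.1,-14.5', '28,55.7,-21.3']
154 ['-27,51.6,-21.4', '0,51.9,-13.8', '28,51.4,-20.3']
160 ['-27,47.3,-21.0', '0,47.6,-15.3', '28,47.1,-20.1']
166 ['-27,42.9,-21.3', '0,43.3,-15.3', '29,42.7,-20.8']
172 ['-28,38.4,-21.4', '0,39.0,-14.6', '29,38.2,-21.6']
178 ['-28,33.9,-21.7', '0,34.6,-14.6', '29,33.7,-21.5']
184 ['-28,29.6,-20.1', '0,30.3,-14.4', '29,29.3,-20.9']
190 ['-28,24.9,-21.7', '1,39.9,80.8'
[... 578 characters left out ...]
28.9,-23.8', '30,-28.6,-22.6']
262 ['-31,-36.3,-30.8', '-0,-36.5,-30.9', '31,-36.2,-29.7']
268 ['-31,-39.9,-26.2', '-0,-40.1,-26.4', '31,-40.7,-27.7']
274 ['-31,-45.6,-27.4', '-0,-45.6,-27.0', '31,-45.0,-25.1']
280 ['-31,-50.7,-26.8', '0,0.7,99.6', '31,-51.3,-27.7']
286 ['-35,-70.7,-61.2', '0,0.8,106.9', '35,-71.4,-62.2']
292 ['-8,28.9,176.3', '0,0.3,112.3', '10,29.1,177.0']
298 ['-8,28.4,178.7', '0,0.5,118.8', '10,29.0,180.3']
304 ['-8,29.1,183.4', '0,0.2,123.8', '10,28.5,182.4']
310 ['-8,28.5,185.2', '0,-2.4,123.9', '9,28.8,186.0']
316 ['-7,28.6,188.2', '0,0.6,134.7', '9,28.7,188.7']
322 ['-7,28.7,191.1', '1,24.0,182.6', '9,28.2,190.4']
328 ['-7,28.0,192.5', '1,23.1,183.7', '9,27.6,191.8']
```

View pics/wrist8.png

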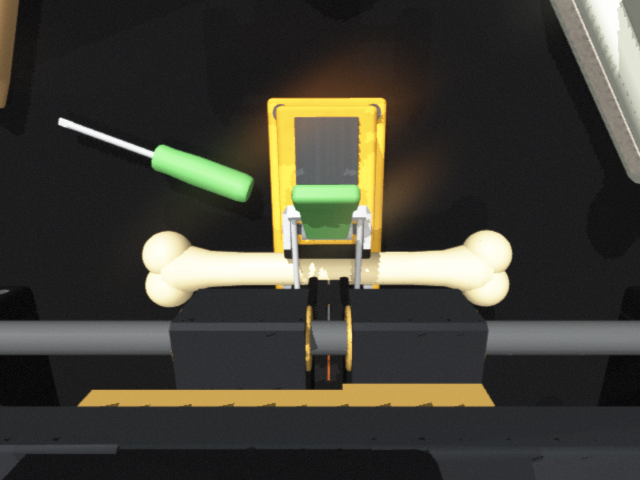

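View pics/side8c.png

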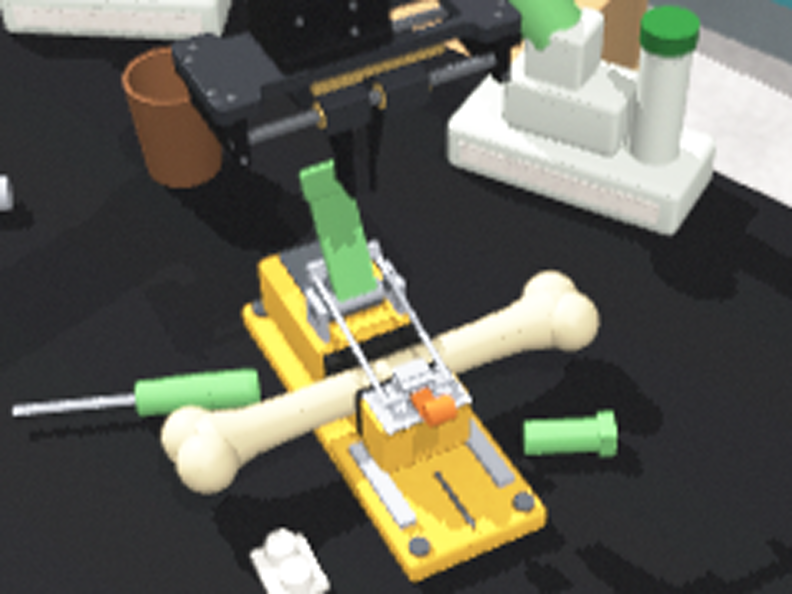

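```bash
python3 - <<'E'
import numpy as np
a=np.radians(67.78)
for t in range(64,-1,-4):
    th=np.radians(t); r=75
    y=r*np.cos(th)-9*np.sin(th); z=r*np.sin(th)+9*np.cos(th)
    d=(y-.4)/1000; print(t,round(y,1),round(z,1),'d',round(d*np.cos(a),4),round(d*np.sin(a),4),round((z-100.3)/1000,4))
E
```

```text
64 24.8 71.4 d 0.0092 0.0226 -0.0289
60 29.7 69.5 d 0.0111 0.0271 -0.0308
56 34.5 67.2 d 0.0129 0.0315 -0.0331
52 39.1 64.6 d 0.0146 0.0358 -0.0357
48 43.5 61.8 d 0.0163 0.0399 -0.0385
44 47.7 58.6 d 0.0179 0.0438 -0.0417
40 51.7 55.1 d 0.0194 0.0475 -0.0452
36 55.4 51.4 d 0.0208 0.0509 -0.0489
32 58.8 47.4 d 0.0221 0.0541 -0.0529
28 62.0 43.2 d 0.0233 0.057 -0.0571
24 64.9 38.7 d 0.0244 0.0597 -0.0616
20 67.4 34.1 d 0.0253 0.062 -0.0662
16 69.6 29.3 d 0.0262 0.0641 -0.071
12 71.5 24.4 d 0.0269 0.0658 -0.0759
8 73.0 19.4 d 0.0275 0.0672 -0.0809
4 74.2 14.2 d 0.0279 0.0683 -0.0861
0 75.0 9.0 d 0.0282 0.0691 -0.0913
```

Request:
{"op": "carry_out", "data": {"increments": [[0,0,-0.015,0,1],[0,0,-0.029,0,1],[0.003,0.007,-0.029,0,1],[0.006,0.014,-0.029,0,1],[0.006,0.014,-0.029,0,1]]}}

```text
time_s: 13.25
tool_pos: [0.5926, 0.0906, 0.337]
tool_rot: [-180.0, -0.0, -22.1]
force: [-1.1, 0.0, -0.6]
grip_width: 0.0006
```

Request:
{"op": "carry_out", "data": {"increments": [[0.0032,0.0086,0,0,1],[0.0051,0.0131,-0.0018,0,1],[0.0069,0.0175,-0.0041,0,1],[0.0086,0.0218,-0.0067,0,1],[0.0103,0.0259,-0.0095,0,1],[0.0103,0.0259,-0.0095,0,1]]}}

```text
time_s: 13.85
tool_pos: [0.6028, 0.1145, 0.3271]
tool_rot: [180.0, -0.0, -22.3]
force: [-0.6, -3.7, 1.7]
grip_width: 0.0005
```

```bash
python3 s.py; python3 m.py wrist9 150 330 327 | awk 'NR%2'
```

```text
13.85 gy 35.95 z 0.3271407486149347 Fy -3.692975247402748 [-0.61995167 -3.7359701   1.68349514] 0.00046869314812572925
13.85 [0.60275326 0.11445186 0.32714075] [-0.61995167 -3.7359701   1.68349514] 0.00046869314812572925
150 ['0,98.2,-85.4']
156 ['0,94.4,-70.0']
162 ['0,90.1,-67.1']
168 ['0,85.7,-66.0']
174 ['0,85.6,-24.4']
180 ['0,82.1,-21.0']
186 ['0,78.2,-20.8']
192 ['0,75.2,-15.1']
198 ['0,71.3,-15.0']
204 ['0,67.6,-14.2']
210 ['0,63.5,-15.0']
216 ['0,59.5,-15.3']
222 ['0,55.6,-14.6']
228 ['0,51.5,-15.2']
234 ['0,47.2,-15.8']
240 ['0,43.3,-15.0']
246 ['0,39.2,-15.0']
252 ['0,61.8,67.9']
258 ['0,59.4,68.8']
264 ['0,56.7,69.1']
270 ['0,53.0,66.6']
276 ['0,48.5,62.3']
282 ['0,46.0,63.6']
288 ['0,46.0,70.3']
294 ['0,45.8,76.2']
300 ['0,45.8,82.2']
306 ['0,44.2,84.3']
312 ['0,41.6,84.5']
318 ['0,45.7,97.5']
324 ['1,68.9,144.1']
```

View pics/wrist9.png

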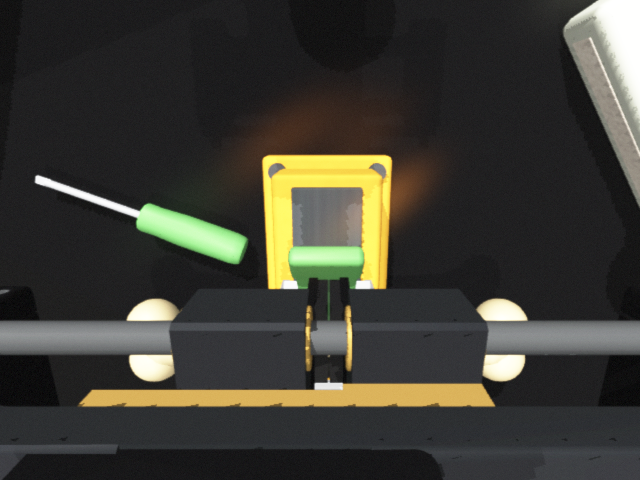

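Request:
{"op": "carry_out", "data": {"increments": [[0.0016,0.0039,-0.0032,0,1],[0.0031,0.0076,-0.0067,0,1],[0.0045,0.011,-0.0104,0,1],[0.0058,0.0142,-0.0144,0,1],[0.0058,0.0142,-0.0144,0,1]]}}

```text
time_s: 14.4
tool_pos: [0.6082, 0.1288, 0.3125]
tool_rot: [180.0, 0.0, -22.3]
force: [0.6, -2.0, 0.6]
grip_width: 0.0005
```

```bash
python3 s.py
```

```text
14.4 gy 51.3 z 0.3125301703806068 Fy -1.6205110243507377 [ 0.58364526 -1.9889249   0.64672484] 0.0004694022128854071
```

```bash
python3 - <<'E'
from h import *
p,d,o=shot('side','side10'); cv2.imwrite('pics/side10c.png',cv2.resize(p[120:300,200:440][:,:,::-1],None,fx=3.3,fy=3.3,interpolation=2))
E
```

```text
(no output)
```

View pics/side10c.png

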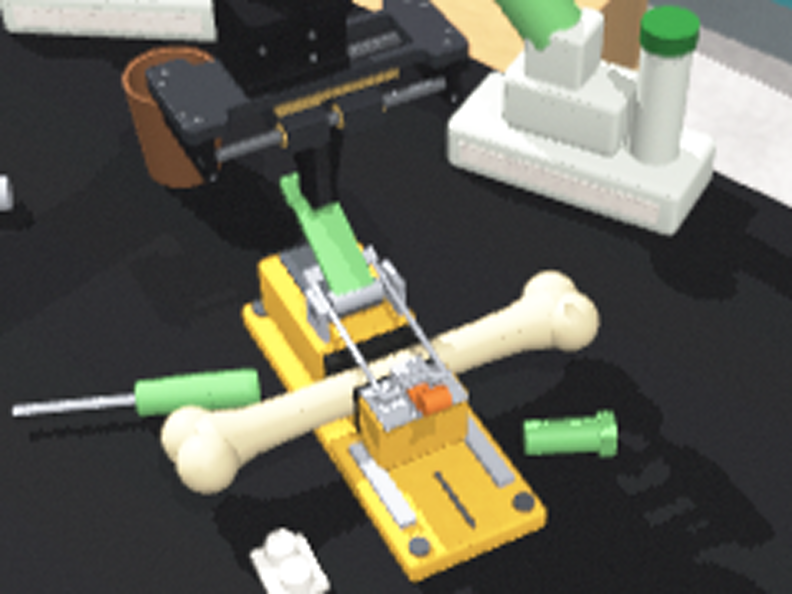

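Request:
{"op": "carry_out", "data": {"increments": [[0.0012,0.0029,-0.0042,0,1],[0.0023,0.0056,-0.0087,0,1],[0.0032,0.0079,-0.0133,0,1],[0.0041,0.01,-0.0181,0,1],[0.0041,0.01,-0.0181,0,1]]}}

```text
time_s: 14.95
tool_pos: [0.612, 0.1401, 0.2937]
tool_rot: [-180.0, 0.1, -22.2]
force: [-0.1, -0.6, -0.0]
grip_width: 0.0005
```

```bash
python3 s.py;python3 - <<'E'
from h import *
p,d,o=shot('side','side11'); cv2.imwrite('pics/side11c.png',cv2.resize(p[120:300,200:440][:,:,::-1],None,fx=3.3,fy=3.3,interpolation=2))
E
```

```text
14.95 gy 63.2 z 0.29374372531889603 Fy -0.5809712201285632 [-0.12655718 -0.57587729 -0.03746295] 0.0004855998072518339
```

View pics/side11c.png

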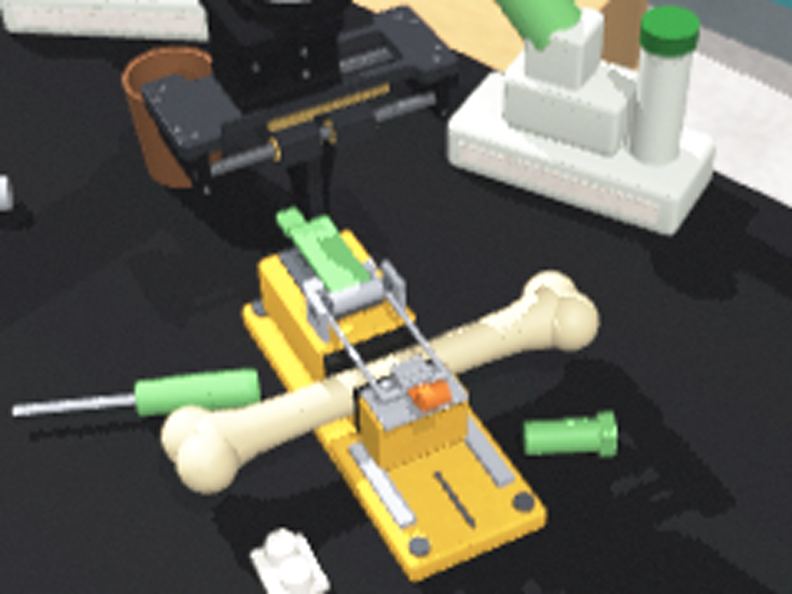

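Request:
{"op": "carry_out", "data": {"increments": [[0.0007,0.0017,-0.0049,0,1],[0.0013,0.0031,-0.0099,0,1],[0.0017,0.0042,-0.0151,0,1],[0.0017,0.0042,-0.0151,0,1]]}}

```text
time_s: 15.4
tool_pos: [0.6137, 0.1431, 0.2787]
tool_rot: [179.9, 0.1, -22.3]
force: [-0.1, -0.8, 0.4]
grip_width: 0.0005
```

```bash
python3 s.py
```

```text
15.4 gy 66.56 z 0.2787060614618053 Fy -0.7628729791808747 [-0.08154924 -0.79075666  0.40020513] 0.0005355992467673628
```

No load: the lever is flat or nearly. Press down gently a little further, then lift and inspect.

Request:
{"op": "carry_out", "data": {"increments": [[0,0,-0.003,0,1],[0,0,-0.006,0,1],[0,0,-0.007,0,1]]}}

```text
time_s: 15.7
tool_pos: [0.6144, 0.1426, 0.2753]
tool_rot: [-179.9, -0.0, -22.3]
force: [-5.7, -2.6, 15.8]
grip_width: 0.0006
```

```bash
python3 s.py
```

```text
15.7 gy 66.37 z 0.275270815393326 Fy -4.54382729166697 [-5.69004869 -2.58394312 15.76540095] 0.0005893674305266848
```

Request:
{"op": "carry_out", "data": {"increments": [[0,0,0.02,0,1],[0,0,0.06,0,1],[0,0,0.1,0,1],[0,0,0.14,0,1],[-0.01,-0.025,0.17,0,1],[-0.02,-0.05,0.17,0,1],[-0.03,-0.075,0.17,0,1],[-0.03,-0.075,0.17,0,1],[-0.03,-0.075,0.17,0,1]]}}

```text
time_s: 16.6
tool_pos: [0.5839, 0.0673, 0.4432]
tool_rot: [-179.9, -0.0, -22.4]
force: [-1.3, 0.5, 0.0]
grip_width: 0.0003
```

```bash
python3 m.py wrist12 90 322 307,330,354
```

```text
16.6 [0.58394269 0.06725305 0.44320192] [-1.29589469  0.45351902  0.0325069 ] 0.00029304275602867313
grasp [[  1.70691233 -14.85457593 195.20192092]] Fy -0.07022058224216161
90 ['-21,105.1,-85.4', '3,105.1,-85.5', '29,104.9,-84.3']
93 ['-21,102.2,-85.9', '3,102.0,-84.6', '29,102.0,-85.1']
96 ['-21,99.1,-84.2', '3,90.9,5.6', '29,99.0,-85.5']
99 ['-16,88.6,5.5', '3,88.4,7.1', '29,96.1,-85.8']
102 ['-16,86.1,7.0', '3,86.0,7.3', '28,91.7,-68.4']
105 ['-16,83.8,6.8', '3,83.6,8.5', '28,88.8,-67.6']
108 ['-16,81.5,5.7', '3,81.3,7.9', '25,83.0,-21.1']
111 ['-16,79.0,7.0', '3,78.9,8.1', '25,80.4,-21.4']
114 ['-16,76.6,6.8', '3,76.5,8.0', '25,77.8,-21.1']
117 ['-17,74.3,4.7', '3,74.1,7.3', '25,75.2,-21.5']
120 ['-18,72.5,-14.2', '3,71.7,7.7', '25,72.6,-21.7']
123 ['-18,69.9,-15.0', '3,69.3,6.9', '25,70.0,-22.4']
126 ['-18,67.3,-14.5', '3,66.9,6.9', '25,67.3,-21.4']
129 ['-18,64.7,-14.2', '3,64.4,6.8', '25,64.7,-20.6']
132 ['-18,62.1,-15.9', '3,62.0,5.7', '25,62.0,-22.8']
135 ['-18,59.5,-16.1', '3,59.5,6.4', '25,59.3,-21.0']
138 ['-18,56.8,-14.9', '3,57.0,6.2', '25,56.6,-20.8']
141 ['-18,54.2,-
[... 2664 characters left out ...]
20,-83.9,-5.3', '2,-4.9,182.1', '27,-89.2,-17.5']
288 ['-20,-87.8,-6.9', '2,-5.1,185.1', '28,-92.7,-17.9']
291 ['-4,22.4,250.8', '2,-4.9,188.8', '8,23.2,252.5']
294 ['-4,23.1,254.2', '2,-5.3,190.9', '8,23.0,253.9']
297 ['-4,23.4,256.4', '2,-4.8,195.1', '7,23.1,255.9']
300 ['-4,22.9,257.1', '2,-4.9,197.9', '7,23.1,257.6']
303 ['-4,22.6,258.0', '2,-4.8,200.9', '7,23.2,259.5']
306 ['-4,22.4,259.2', '2,-6.1,201.0', '7,23.4,261.4']
309 ['-4,22.2,260.4', '2,-7.4,201.0', '7,22.9,261.9']
312 ['-4,21.6,260.7', '2,-8.9,200.7', '7,23.0,263.5']
315 ['-4,21.4,261.9', '2,-4.3,212.1', '7,23.1,265.0']
318 ['-4,21.0,262.4', '2,-4.7,213.6', '7,23.4,267.0']
321 ['-4,20.3,262.5', '2,18.1,258.5', '7,23.3,268.1']
```

View pics/wrist12.png

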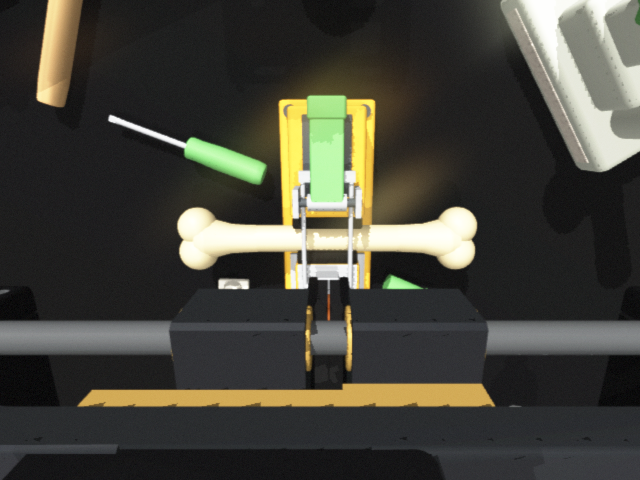

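```bash
python3 -c "
from cell import env
o=env.get_obs();print(o['time_s'],o['force']);print(env.sign_off())"
```

```text
16.65 [ 0.71961979  0.78489887 -0.61359491]
the job is handed in; nothing more can be done
None
```

The latch is closed and the job was handed in at about 16.7 s. `sign_off` gave no verdict, so these are my own readings.

- **Hooking:** I gripped the knob by its flat ends, hooked the bar under the keeper's lip and drew it back in small steps. The measured pull reached about 14 N, of which about 3.7 N was the lever's own drag, so roughly 10 N went into the keeper. The jaw had moved about 0.5 mm by then, with the lever still at about 1.1 rad. I eased the pull, released the knob and saw the bar still hooked.
- **Closing:** I pushed the lever over with shut fingers, at about 4 N in the readings. It went past centre and snapped flat by itself; I then pressed it at its stop with about 17 N to confirm it was flat.
- **Final check:** After backing off, the wrist image showed the lever level along its length. The keeper post had shifted about 4 mm from where it started, which means the jaw is drawn in. The bar is still at the keeper, and the force on the tool is near zero, within the noise.

Nothing I saw suggested that any of the other objects moved, but I did not measure their positions afterwards. The fixed top and side cameras disagreed by about 5 mm on the clamp's position, so I worked from the wrist camera, whose readings matched the given sizes to about 1 mm.

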